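# Roll an air line into a V-groove gauge and push it home to the stop

## Robot

A 6-joint arm with a two-finger parallel gripper is mounted at the origin on a cart in front of the work surface, level with it; the furniture and walls round the work are solid. World frame = base frame: x ahead of the robot, y to its left, z up, the work surface at z = 0. Lengths are in m, angles in rad, forces in N, time in s.
With the tool pointing down it reaches from about 0.35 to 0.95 m from the base axis. Payload 17.4 kg.
Tool frame: the origin (TCP) lies at the centre of the arm's flange, where the gripper is bolted on; the fingertips stand 186 mm ahead of it and the grasp point (between the pads) lies 167 mm ahead of it; z points along the fingers, y is the line along which they close (so a half turn about z gives the same grasp; the last joint's range is limited). The gripper opens to 93 mm and grips with 3 to 60 N. Pads are 15 mm wide; open, the fingers measure 128 mm over their backs; the gripper's body (75 mm by 188 mm) begins 65 mm behind the grasp point.
Start: joints at [-1.187, 0.116, 1.442, -0, 1.584, -0.038], TCP at [0.276, -0.616, 0.405] pointing down, gripper open.
Joint ranges: [-2.83, 2.83], [-0.83, 2.19], [0.07, 2.5], [-1.14, 4.28], [0.01, 3], [-2.97, 2.97]. Speed limits (rad/s): [1.89, 1.89, 2.22, 3.14, 3.14, 3.14].

## Interface

Orientations are given as a rotation vector (axis times angle).
In Python, from rig import manip gives the robot as it stands.
- The arm moves only by the shell command python3 -m creep 'ROWS' [FORCE]. ROWS is a JSON list of rows, 1 to 10 of them, each of 7 numbers: the opening from 0.0 (shut) to 1.0 (fully open), then dx, dy, dz in m, then a rotation vector rx, ry, rz in rad; each row shifts and turns the commanded pose from where the row before left it, along the tool's axes as they then stand; what a row does not reach is not made up. A row lasts 1/8 s, in which the tool goes at most 0.0625 m and 0.188 rad, less where a joint would pass 70% of its speed; a pose out of reach is approached as far as the arm can. The fingers move at their own pace and stop on an object; FORCE is the grip in N (left out, the last holds). Time passes only in rows, so rows that do not move let the fingers close. It prints the time, the measured TCP pose, the force, the opening and the grip force at its end.
- manip.sense(): the state, without advancing time (a new reading comes with each control period).
- manip.camera(name): name is "scene" or "top" or "wrist"; returns the picture (384x512x3 uint8, red, green, blue); there is no depth.
- manip.camera_model(name): a dict with "K" (3x3 intrinsics, pixels), "R" (3x3) and "t" (3): a world point X has camera coordinates R X + t; the wrist camera has in their place "mount" (4x4, takes a point from camera to tool coordinates, whose origin is the TCP and whose axes are the flange's). Camera axes: x right, y down, z forward; pixel columns grow to the right and rows downward; lengths in m; the calibration is good to about 2 mm. A picture is of the moment at which its call begins: read the wrist's pose just before it. camera_model takes no time and is no camera call.
- manip.close_job(): hands the job in; it is judged then, once.
The state is a dict: "clock": time; "qpos": joint angles; "qvel": joint speeds; "tau": joint torques, N m; "eef_pos": TCP position; "eef_rot": TCP orientation; "contact_force": force on the tool from outside, world axes, zero at the start; "ft_torque": the same for the moment, N m; "finger_gap": opening from 0.0 (shut) to 1.0 (fully open); "grip_force": force on a finger pad.
Only numpy, scipy, OpenCV 4.12 (cv2) and the standard library are available. Lean on these libraries where they do the work, as an engineer would, in place of code of your own. Each camera call takes 0.05 s, during which the arm holds its last target. There are 200 camera calls.

## Task

Get the round air-line standard lying on the jig's black ledge ready for its length check, without picking it up: roll it sideways off the ledge so that it settles in the V-groove well short of the stop, then push it lengthwise along the groove, gently, until its end is fully home against the stop. The stop is only hand-tight: do not shift it. Leave the things lying round the jig where they are.

Things in the scene. Friction and masses are not known exactly. Their poses are not given: they have to be found in the camera images.
- jig: Length-gauge jig, fixed. Origin: below mid-groove, on the worktop. x along the groove, towards the stop; y across it, towards the ledge; z up. Turned so that the ledge faces the robot and the stop lies to the robot's left (yaw about 1.15 to 1.95). Dark base plate: x -160 to 160, y -61 to 89, 10 mm high. All jig numbers here are mm in this frame.
- groove_mouth (a point): Open -x end of the bright 90-degree V-groove, on its bottom line (jig x -150, y 0, z 18). The groove runs straight to x +150. Its 45-degree faces rise to y +20, z 38 on the ledge side and to y -36, z 54 on the other, where a cheek (y -36 to -47, top z 54) backs it. Axes as the jig's.
- ledge_mid (a point): Middle of the flat black ledge's top (jig x 0, y 46, z 38). The ledge spans y 20 to 76, x -150 to 150. It is level, with nothing to hold the rod back from the groove; at the outer edge a lip, y 76 to 82, stands 5 mm proud (top z 43). Axes as the jig's.
- air_line: Loose plain steel rod, 26 mm diameter, 120 mm long, 0.25 to 0.5 kg, flat ends, brass band at each end, blue band at the middle. Origin: its centre; x along it, towards the stop end. Rolls freely. Starts on the ledge: centre at jig z 51, y 40 to 52, x -80 to -40, within 0.1 rad of the groove's line. Settled in the groove: jig y 0, z 36.4, top 49.4; sliding then takes some 2 to 7 N.
- line_front (a point): Centre of the rod's flat end that faces the stop (60 mm from the rod's centre).
- line_rear (a point): Centre of the rod's other flat end, the one to push on (60 mm from the rod's centre).
- stop_face (a point): Point of the dark stop block's flat face where a settled rod's axis meets it (jig y 0, z 36.4; x 80 to 125, varies). Axes as the jig's. The block sits astride the groove near its +x end, 26 mm thick along x, face 26 wide, crossbar at z 55 to 67 (y -47 to 35), brass thumb-screw to z 81. Held by friction: slips along the groove if pushed with over about 25 N.
- blue_box: Bystander: blue box 56 x 80 x 47 mm, loose, on the far side of the jig. Origin: centre of its underside.
- torque_wrench: Bystander: grey torque wrench 20 x 139 x 14 mm, lying loose between the jig and the robot. Origin: centre of its underside.
- adapter_white: Bystander: white waveguide adapter 34 x 34 x 54 mm, standing loose beyond the open end of the groove. Origin: centre of its underside. Farther right stands a tall fixed instrument (world x 0.4 to 0.75 m, y below -0.45 m), between the arm's start and the jig: go round it on the near side.
Mind the look-alikes: they are no part of the job. Of the things shaped like the air_line, the steel one is meant.

How it is judged:
On the way:
1. the rod lies settled in the groove, centred on both faces, its front end still at least 20 mm short of the stop (y of air_line in the frame of jig between -0.002 and 0.002 m and z of air_line in the frame of jig between 0.034 and 0.0385 m and angle between the x axis of air_line and the x axis of jig, either way round below 0.03 rad and x of line_front in the frame of stop_face below -0.02 m), for 0.2 s.
At the end, for the whole second after the job is handed in: The rod rests released in the groove on both faces (centred within 2 mm, at its settled height within about 2 mm, in line within 0.03 rad), its front end within 2 mm of the stop's face, and the stop has not shifted by more than 2.5 mm (y of air_line in the frame of jig between -0.002 and 0.002 m and z of air_line in the frame of jig between 0.034 and 0.0385 m and angle between the x axis of air_line and the x axis of jig, either way round below 0.03 rad and x of line_front in the frame of stop_face above -0.002 m and distance of stop_face from where it was at the start of the episode below 0.0025 m and linear speed of air_line below 0.01 m/s and contact force between the fingers and air_line below 0.1 N); the robot touches nothing.
It fails at once if the stop is shifted by more than 2.5 mm (distance of stop_face from where it was at the start of the episode above 0.0025 m).
It fails at once if the rod is picked up (its centre more than about 30 mm above its height on the ledge) (z of air_line in the frame of jig above 0.08 m).
It fails at once if the blue box is moved by more than 15 mm (distance of blue_box from where it was at the start of the episode above 0.015 m).
It fails at once if the torque wrench is moved by more than 15 mm (distance of torque_wrench from where it was at the start of the episode above 0.015 m).
It fails at once if the white adapter is moved by more than 15 mm (distance of adapter_white from where it was at the start of the episode above 0.015 m).
It also fails if it takes over 51 s, if anything falls off the work surface, if the arm or the gripper's body presses on something with over 40 N, if the wrist force passes 120 N, or if a joint passes its speed limit or range.

## Working session

There is one attempt and no reset: what is moved stays moved. The work goes in short steps, Python scripts to look and compute and a shell command to move; the robot and the scene stay as the last step left them, time stands still between calls to the robot, and variables do not carry over. Pictures are saved under pics/ and viewed, at most 10 in all, crops included, and the job is handed in when it is done.

```bash
mkdir -p pics; ls
python3 - <<'E'
from rig import manip
import cv2,numpy as np
s=manip.sense();print(s)
for n in("scene","top"):
    im=manip.camera(n);cv2.imwrite(f"pics/{n}0.png",im[:,:,::-1])
    m=manip.camera_model(n);R=np.array(m["R"]);print(n,np.array(m["K"]).tolist(),R.round(3).tolist(),(-R.T@np.array(m["t"])).round(3))
print(np.array(manip.camera_model("wrist")["mount"]).round(4).tolist(),manip.camera_model("wrist")["K"])
a=cv2.imread("pics/scene0.png")
E
```

```text
pics
{'clock': 0.0, 'qpos': array([-1.18677958e+00,  1.16508738e-01,  1.44224623e+00,  1.81171788e-05,
        1.58402061e+00, -3.78101273e-02]), 'qvel': array([-0.00028325,  0.00204252,  0.00263843,  0.00037151, -0.00143742,
       -0.00214057]), 'tau': array([-3.03703113e-03, -7.21280122e+01, -6.22612023e+01,  7.77929253e-02,
        2.38217547e-02, -1.48250219e-04]), 'eef_pos': array([ 0.27635793, -0.61585304,  0.40400153]), 'eef_rot': array([-3.07083268e+00, -6.57458171e-01,  2.91905707e-04]), 'contact_force': array([0.42660401, 0.48737252, 0.71536392]), 'ft_torque': array([ 0.00585592, -0.00566807, -0.00815497]), 'grip_force': 0.0, 'finger_gap': 0.9995118586846442}
scene [[495.8251206518136, 0.0, 254.57958125745404], [0.0, 495.8251206518136, 183.4432107972279], [0.0, 0.0, 1.0]] [[-0.781, -0.624, 0.017], [-0.517, 0.631, -0.579], [0.35, -0.461, -0.815]] [0.111 0.542 1.121]
top [[383.23139911329184, 0.0, 258.1432800904325], [0.0, 383.23139911329184, 197.86440958956538], [0.0, 0.0, 1.0]] [[0.006, -1.0, 0.0], [-0.992, -0.006, -0.124], [0.124, 0.001, -0.992]] [ 0.428 -0.05   1.147]
[[0.0002, -0.968, -0.251, 0.0675], [1.0, 0.0001, 0.0004, -0.0006], [-0.0003, -0.251, 0.968, 0.0211], [0.0, 0.0, 0.0, 1.0]] [[289.96460625   0.         253.64515991]
 [  0.         289.96460625 192.25855459]
 [  0.           0.           1.        ]]
```

View pics/top0.png

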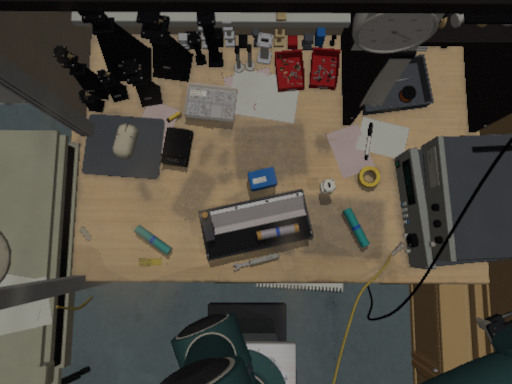

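View pics/scene0.png

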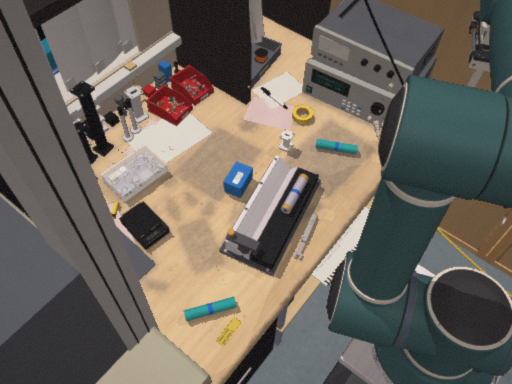

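The top view shows the jig at about cols 200-312, rows 190-258. The rod is near (277,232), the stop near (207,214), the wrench near (257,262), the adapter at (328,186) and the blue box at (262,179). The teal rods are look-alikes. Next I'll zoom in on the jig.

Run:
```python
import cv2
a=cv2.imread("pics/top0.png")[165:275,192:332];b=cv2.imread("pics/scene0.png")[150:275,215:325]
cv2.imwrite("pics/top0c.png",cv2.resize(a,None,fx=5,fy=5,interpolation=cv2.INTER_CUBIC))
cv2.imwrite("pics/scene0c.png",cv2.resize(b,None,fx=4.8,fy=4.8,interpolation=cv2.INTER_CUBIC))
```

```text
(no output)
```

View pics/top0c.png

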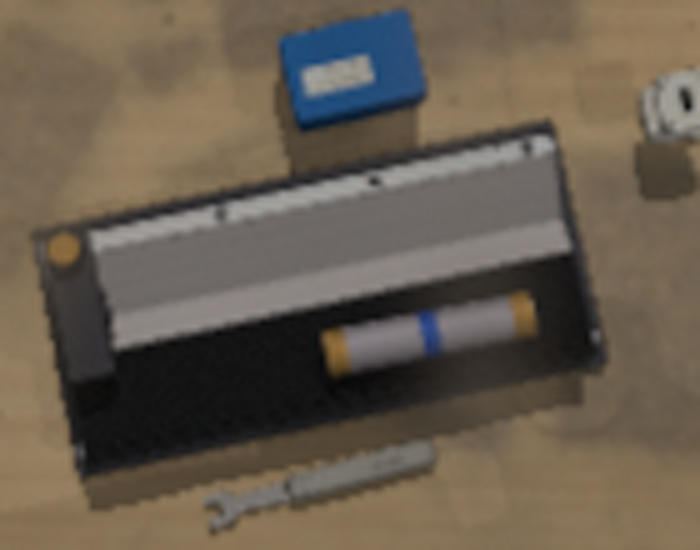

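View pics/scene0c.png

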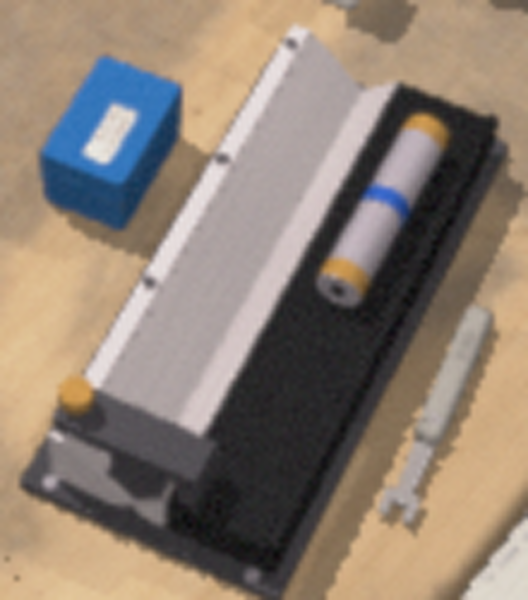

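The crops show the bright groove faces, the brass-ended rod with its blue band at (430,333) in the top crop, and the stop block at (85,310). I'll triangulate these between the two views.

```bash
cat > h.py <<'E'
import numpy as np,cv2
from rig import manip
from scipy.spatial.transform import Rotation as Ro
def cam(n,s=None):
    m=manip.camera_model(n);K=np.array(m["K"])
    if n!="wrist":
        R=np.array(m["R"]);return K,R,-R.T@np.array(m["t"])
    M=np.array(m["mount"]);A=Ro.from_rotvec(s["eef_rot"]).as_matrix()
    return K,(A@M[:3,:3]).T,A@M[:3,3]+s["eef_pos"]
def ray(c,p):
    K,R,o=c;d=R.T@np.linalg.solve(K,[p[0],p[1],1.]);return o,d/np.linalg.norm(d)
def plane(c,p,z):
    o,d=ray(c,p);return o+d*(z-o[2])/d[2]
def tri(c1,p1,c2,p2):
    o1,d1=ray(c1,p1);o2,d2=ray(c2,p2)
    A=np.stack([d1,-d2],1);t=np.linalg.lstsq(A,o2-o1,rcond=None)[0]
    a=o1+t[0]*d1;b=o2+t[1]*d2;return (a+b)/2,np.linalg.norm(a-b)
def blobs(im,lo,hi,box,amin=4):
    h=cv2.cvtColor(im,cv2.COLOR_RGB2HSV);m=cv2.inRange(h,np.array(lo),np.array(hi));x0,y0,x1,y1=box
    k=np.zeros_like(m);k[y0:y1,x0:x1]=255
    n,l,st,c=cv2.connectedComponentsWithStats(m&k);return [(c[i].round(2),st[i,4]) for i in range(1,n) if st[i,4]>=amin]
E
python3 - <<'E'
from h import *
T=cam("top");S=cam("scene")
t=lambda x,y:(192+(x+.5)/5-.5,165+(y+.5)/5-.5)
s=lambda x,y:(215+(x+.5)/4.8-.5,150+(y+.5)/4.8-.5)
for n,a,b in [("edge20 -150",t(573,251),s(398,84)),("edge20 stop",t(113,347),s(212,437)),("cheek outer -150",t(548,135),s(300,27)),
 ("rod blue",t(430,333),s(388,202)),("rod frontband",t(335,352),s(343,279)),("rod rearband",t(524,313),s(428,130)),("screw",t(64,249),s(76,393)),
 ("wrenchA",t(432,455),s(480,315)),("wrenchB",t(215,510),s(400,500))]:
    P,e=tri(T,a,S,b);print(n,P.round(4),round(e,4))
print("base corners z10",[plane(T,t(*p),.01).round(3) for p in((550,124),(606,362),(78,470),(36,235))])
im=cv2.imread("pics/top0.png")[:,:,::-1].copy()
print(blobs(im,(100,120,60),(130,255,255),(190,200,320,260)),blobs(im,(10,100,90),(25,255,255),(200,205,312,250)))
im=cv2.imread("pics/scene0.png")[:,:,::-1].copy()
print(blobs(im,(100,120,60),(130,255,255),(270,165,325,225)),blobs(im,(10,100,90),(25,255,255),(225,170,312,250)))
A=Ro.from_rotvec(manip.sense()["eef_rot"]).as_matrix();print(A.round(3))
E
```

```text
edge20 -150 [ 0.5186 -0.1882  0.0379] 0.0015
edge20 stop [0.456  0.0723 0.0627] 0.0094
cheek outer -150 [ 0.582  -0.1734  0.0547] 0.0033
rod blue [ 0.4689 -0.1046  0.059 ] 0.0008
rod frontband [ 0.4584 -0.0506  0.0573] 0.0003
rod rearband [ 0.4803 -0.158   0.0587] 0.0012
screw [0.5143 0.1012 0.0797] 0.0008
wrenchA [ 0.4009 -0.1074  0.0083] 0.0029
wrenchB [0.3676 0.0184 0.019 ] 0.0001
base corners z10 [array([ 0.596, -0.179,  0.01 ]), array([ 0.455, -0.211,  0.01 ]), array([0.39, 0.1 , 0.01]), array([0.528, 0.128, 0.01 ])]
[(array([277.5 , 230.86]), np.int32(22))] [(array([204.39, 214.26]), np.int32(31)), (array([296.14, 226.97]), np.int32(29)), (array([258.79, 234.38]), np.int32(29))]
[(array([295.57, 191.11]), np.int32(28))] [(array([303.63, 175.83]), np.int32(35)), (array([286.66, 206.26]), np.int32(35)), (array([230.19, 231.64]), np.int32(47))]
[[ 0.912  0.409 -0.   ]
 [ 0.409 -0.912  0.001]
 [ 0.    -0.001 -1.   ]]
```

```bash
python3 -m creep '[[0.6,0.021,-0.040,0,0,0,0],[0.6,0.021,-0.040,0,0,0,0],[0.6,0.021,-0.040,0,0,0,0],[0.6,0.021,-0.040,0,0,0,0],[0.6,0.021,-0.040,0,0,0,0],[0.6,0.021,-0.040,0,0,0,0],[0.6,0,0,0,0,0,0.105],[0.6,0,0,0,0,0,0.105],[0.6,0,0,0,0,0,0]]'
```

```text
clock: 1.23
eef_pos: [0.293, -0.3452, 0.4046]
eef_rot: [-3.124, -0.333, 0.0]
contact_force: [-0.2, 0.4, 0.2]
finger_gap: 0.6
grip_force: 0.0
```

```bash
python3 -m creep '[[0.6,0.035,-0.032,0,0,0,0],[0.6,0.035,-0.032,0,0,0,0],[0.6,0.035,-0.032,0,0,0,0],[0.6,0.035,-0.032,0,0,0,0],[0.6,0.035,-0.032,0,0,0,0],[0.6,0.035,-0.032,0,0,0,0],[0.6,0.035,-0.032,0,0,0,0],[0.6,0,0,0,0,0,0],[0.6,0,0,0,0,0,0]]'
python3 - <<'E'
from h import *
s=manip.sense();im=manip.camera("wrist");cv2.imwrite("pics/w1.png",im[:,:,::-1]);np.save("w1.npy",np.r_[s["eef_pos"],s["eef_rot"]])
print(blobs(im,(100,120,60),(130,255,255),(0,0,512,384),20),blobs(im,(10,100,90),(25,255,255),(0,0,512,384),20))
E
```

```text
clock: 2.35
eef_pos: [0.4854, -0.0751, 0.4045]
eef_rot: [3.124, 0.335, -0.001]
contact_force: [-0.2, -0.2, 0.1]
finger_gap: 0.6
grip_force: 0.0
[(array([269.85,  49.17]), np.int32(3350)), (array([276.21, 195.43]), np.int32(194)), (array([444.8 , 216.08]), np.int32(157))] [(array([30.84, 46.63]), np.int32(5981)), (array([169.77,   4.49]), np.int32(618)), (array([416.92,  65.27]), np.int32(8863)), (array([304.79,   3.42]), np.int32(24)), (array([133.04,  18.33]), np.int32(45)), (array([146.9 ,  36.69]), np.int32(259)), (array([244.27,  76.48]), np.int32(1846)), (array([142.83,  54.68]), np.int32(41)), (array([113.79,  61.41]), np.int32(34)), (array([312.26,  63.74]), np.int32(42)), (array([136.3 ,  77.57]), np.int32(219)), (array([46.24, 72.57]), np.int32(21)), (array([92.33, 90.7 ]), np.int32(113)), (array([174.87,  86.92]), np.int32(85)), (array([135.36,  95.58]), np.int32(452)), (array([202.48,  94.94]), np.int32(54)), (array([ 90.52, 117.14]), np.int32(421)), (array([463.97, 114.24]), np.int32(126)), (array([405.38, 125.2 ]), np.int32(112)), (array([ 13.19, 151.95]), np.int32(42)), (array([ 76.2 , 218.76]), np.int32(3987)), (array([229.23, 195.  ]), np.int32(241)), (array([322.87, 196.25]), np.int32(236)), (array([ 57.13, 202.  ]), np.int32(23)), (array([ 84.2 , 207.06]), np.int32(50)), (array([229.69, 223.59]), np.int32(479)), (array([294.82, 220.67]), np.int32(72)), (array([316.9 , 218.93]), np.int32(29)), (array([271.57, 251.57]), np.int32(468)), (array([213.08, 253.  ]), np.int32(165)), (array([137.65, 282.3 ]), np.int32(592)), (array([369.57, 281.55]), np.int32(483)), (array([494.88, 263.36]), np.int32(25)), (array([334.6 , 339.06]), np.int32(7807))]
```

View pics/w1.png

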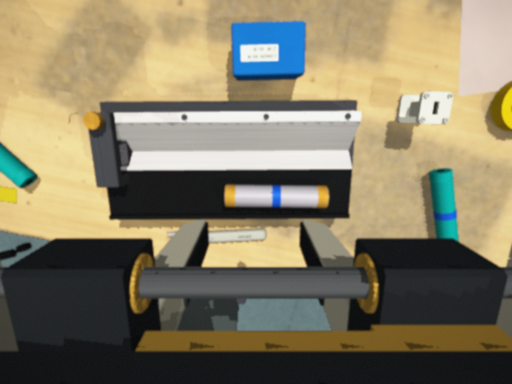

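The wrist view shows the jig nearly square to the image. The groove spans rows 123-170, the rod spans rows 184-208 with bands at (229,195) and (323,196), and the stop face is near col 125. I'll refine from edge profiles.

Run:
```python
from h import *
w=np.load("w1.npy");s=dict(eef_pos=w[:3],eef_rot=w[3:]);C=cam("wrist",s)
g=cv2.cvtColor(cv2.imread("pics/w1.png"),cv2.COLOR_BGR2GRAY).astype(float)
def step(p,a,b): # subpixel strongest step
    d=np.diff(p)[a:b];i=np.argmax(abs(d));k=np.arange(max(i-2,0),min(i+3,len(d)));v=abs(d[k]);return a+(k*v).sum()/v.sum()+.5
E20=[];B=[];L=[]
for c in (150,180,210,250,290,330):
    p=g[:,c-3:c+4].mean(1)
    for lst,(a,b),z in((E20,(160,178),.038),(B,(142,158),.018),(L,(98,107),None)):
        if z: lst.append(plane(C,(c,step(p,a,b)),z)[:2])
for n,l in(("e20",E20),("bot",B)):
    l=np.array(l);f=np.polyfit(l[:,1],l[:,0],1);print(n,"yaw",np.pi/2-np.arctan(f[0]),l.round(4).tolist())
yaw=np.mean([np.pi/2-np.arctan(np.polyfit(np.array(l)[:,1],np.array(l)[:,0],1)[0]) for l in(E20,B)])
X=np.array([np.cos(yaw),np.sin(yaw)]);Y=np.array([-X[1],X[0]])
y0=np.mean([(np.array(E20)@Y).mean()-.02,(np.array(B)@Y).mean()]);print("yaw",yaw,"y0s",(np.array(E20)@Y).mean()-.02,(np.array(B)@Y).mean())
p=g[162:168].mean(0);rx=step(p,340,362);print("right end edge",rx);x0=plane(C,(rx,165),.036)[:2]@X+.15
O=X*x0+Y*y0;print("origin",O,"from corners .506 -.0375")
p=g[151:155].mean(0);print(p[100:145].round(0))
J=lambda P:((P[:2]-O)@X*1000,(P[:2]-O)@Y*1000)
for c in(250,300):
    p=g[:,c-8:c+8].mean(1);a,b=step(p,176,190),step(p,202,214);print("rod rows",a,b,J(plane(C,(c,(a+b)/2),.051)))
print("blue",J(plane(C,(276.2,195.4),.062)))
p=g[190:200].mean(0);a,b=step(p,216,230),step(p,322,336);print("ends",a,b,J(plane(C,(a,195),.051)),J(plane(C,(b,195),.051)))
print("tcp",J(w[:3]))
T=cam("top")
for q in((277.5,230.86),):
    P,e=tri(T,q,C,(276.2,195.4));print("blue tri",P,e,J(P))
```

```text
e20 yaw 1.7906207945675767 [[0.4641, 0.0484], [0.4718, 0.013], [0.4797, -0.0223], [0.4903, -0.0694], [0.5008, -0.1164], [0.5114, -0.1635]]
bot yaw 1.7912149957583552 [[0.4834, 0.0577], [0.4916, 0.021], [0.4999, -0.0158], [0.5107, -0.0648], [0.5218, -0.1137], [0.5328, -0.1626]]
yaw 1.7909178951629658 y0s -0.4833220664612084 -0.4843631862623003
right end edge 350.86875
origin [ 0.50419249 -0.03748212] from corners .506 -.0375
[ 76.  77.  79.  79.  78.  78.  78.  78.  80.  79.  79.  79.  78.  72.
  58.  43.  33.  30.  32.  46.  70.  80.  86.  88.  89.  89.  82.  66.
  42.  31.  40.  89. 164. 212. 225. 226. 226. 226. 226. 226. 226. 226.
 227. 226. 226.]
rod rows 184.72867042009528 206.2130023640662 (np.float64(-27.9753996194568), np.float64(49.39484950595128))
rod rows 185.4591836734694 206.56572964034726 (np.float64(-87.38134791974245), np.float64(50.43941061728015))
blue (np.float64(-58.215570185858404), np.float64(46.51387812845379))
ends 223.85467349551857 328.6160949868074 (np.float64(3.0533175638647525), np.float64(48.61846027507577)) (np.float64(-121.31617562970212), np.float64(49.40899070930806))
tcp (np.float64(-32.56466973293143), np.float64(26.55728831771588))
blue tri [ 0.47034899 -0.10461726  0.0577801 ] 0.0008504037185013373 (np.float64(-58.12555932800204), np.float64(47.685720906301256))
```

```bash
python3 -m creep '[[0.6,-0.03,0.0128,0,0,0,-0.007],[0.6,-0.03,0.0128,0,0,0,0],[0.6,0,0,0.04,0,0,0],[0.6,0,0,0.04,0,0,0],[0.6,0,0,0.04,0,0,0],[0.6,0,0,0.03,0,0,0],[0.6,0,0,0,0,0,0],[0.6,0,0,0,0,0,0]]'; python3 -c "
from rig import manip;s=manip.sense();print(s['eef_pos'].round(4),s['eef_rot'].round(4),s['contact_force'])"
```

```text
clock: 3.4
eef_pos: [0.4324, -0.1132, 0.2562]
eef_rot: [3.122, 0.342, 0.002]
contact_force: [-0.5, -0.7, 0.1]
finger_gap: 0.603
grip_force: 0.0
[ 0.4324 -0.1132  0.2562] [3.1223e+00 3.4190e-01 2.2000e-03] [-0.50387477 -0.71442569  0.07362772]
```

```bash
python3 -m creep '[[0.6,0,0,0.0115,0,0,0],[0.6,0,0,0.0115,0,0,0],[0.6,0.006,0,0,0,0,0],[0.6,0.004,0,0,0,0,0],[0.6,0.002,0,0,0,0,0],[0.6,0.002,0,0,0,0,0],[0.6,0.002,0,0,0,0,0],[0.6,0.002,0,0,0,0,0],[0.6,0.002,0,0,0,0,0],[0.6,0.002,0,0,0,0,0]]'; python3 -c "
from h import *
s=manip.sense();print(s['eef_pos'].round(4),s['contact_force']);im=manip.camera('top')
print(blobs(im,(100,120,60),(130,255,255),(190,200,320,260)),blobs(im,(10,100,90),(25,255,255),(200,205,312,250)))"
```

```text
clock: 4.65
eef_pos: [0.4539, -0.1078, 0.2318]
eef_rot: [-3.123, -0.343, -0.0]
contact_force: [-0.6, -0.6, -0.2]
finger_gap: 0.601
grip_force: 0.3
[ 0.4539 -0.1078  0.2318] [-0.63467468 -0.59225952 -0.1551725 ]
[] [(array([204.37, 214.37]), np.int32(30))]
```

```bash
python3 -m creep '[[0.6,0.002,0,0,0,0,0],[0.6,0.002,0,0,0,0,0],[0.6,0.002,0,0,0,0,0],[0.6,0.002,0,0,0,0,0],[0.6,0.002,0,0,0,0,0],[0.6,0.002,0,0,0,0,0],[0.6,0.002,0,0,0,0,0],[0.6,0.002,0,0,0,0,0],[0.6,0.002,0,0,0,0,0],[0.6,0.002,0,0,0,0,0]]'
python3 - <<'E'
from h import *
s=manip.sense();print(s['eef_pos'].round(4),s['contact_force']);im=manip.camera('wrist')
cv2.imwrite("pics/w2.png",im[:,:,::-1])
print(blobs(im,(100,120,60),(130,255,255),(0,0,512,384),20))
E
```

```text
clock: 5.95
eef_pos: [0.4735, -0.1035, 0.2318]
eef_rot: [3.123, 0.343, 0.0]
contact_force: [0.4, 0.1, -0.1]
finger_gap: 0.599
grip_force: 0.3
[ 0.4735 -0.1035  0.2318] [ 0.40000142  0.10208641 -0.12046354]
[(array([237.31,   7.72]), np.int32(2103)), (array([255.82, 201.16]), np.int32(801))]
```

View pics/w2.png

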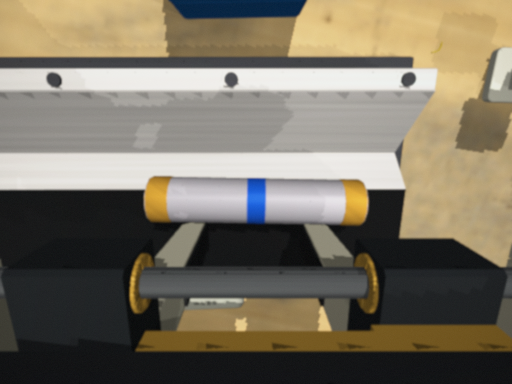

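The rod is square and rolling ahead of the fingers, with its centre at about (256,201), just short of the groove edge. I'll keep pushing.

```bash
python3 -m creep '[[0.6,0.002,0,0,0,0,0],[0.6,0.002,0,0,0,0,0],[0.6,0.0015,0,0,0,0,0],[0.6,0.001,0,0,0,0,0],[0.6,0.001,0,0,0,0,0],[0.6,0.001,0,0,0,0,0],[0.6,0,0,0,0,0,0],[0.6,0,0,0,0,0,0],[0.6,0,0,0,0,0,0],[0.6,0,0,0,0,0,0]]'
python3 - <<'E'
from h import *
s=manip.sense();print(s['eef_pos'].round(4),s['contact_force']);im=manip.camera('wrist')
cv2.imwrite("pics/w3.png",im[:,:,::-1])
print(blobs(im,(100,120,60),(130,255,255),(0,0,512,384),20))
C=cam("wrist",s);b=blobs(im,(100,120,60),(130,255,255),(0,60,512,384),20)
O=np.array([.5045,-.0375]);X=np.array([-.2184,.9759]);Y=np.array([-.9759,-.2184])
for p,_ in b:
  for z in(.049,.0625):
    P=plane(C,p,z)[:2]-O;print(z,P@X,P@Y)
E
```

```text
clock: 7.25
eef_pos: [0.4816, -0.1017, 0.2317]
eef_rot: [-3.123, -0.343, 0.0]
contact_force: [0.4, 0.6, -0.0]
finger_gap: 0.604
grip_force: 0.0
[ 0.4816 -0.1017  0.2317] [ 0.38129381  0.60507277 -0.00375675]
[(array([237.04,  14.26]), np.int32(4208)), (array([255.38, 169.62]), np.int32(680))]
0.049 -0.058430345922399415 -0.002395317439304396
0.0625 -0.058343866497758655 -0.004792207628250291
```

The rod has rolled into the groove (y ≈ 0, x ≈ -58 mm). Next I'll lift, close the fingers and move behind the rod's rear end.

```bash
python3 -m creep '[[0.6,0,0,-0.03,0,0,0],[0.6,0,0,-0.03,0,0,0],[0,0.012,0.03,0,0,0,0],[0,0.012,0.03,0,0,0,0],[0,0.012,0.028,0,0,0,0],[0,0,0,0,0,0,0],[0,0,0,0,0,0,0],[0,0,0,0,0,0,0],[0,0,0,0,0,0,0]]'
python3 - <<'E'
from h import *
s=manip.sense();print(s['eef_pos'].round(4),s['eef_rot'].round(4));im=manip.camera('wrist')
cv2.imwrite("pics/w4.png",im[:,:,::-1])
O=np.array([.5045,-.0375]);X=np.array([-.2184,.9759]);Y=np.array([-.9759,-.2184])
C=cam("wrist",s)
d=s['eef_pos'][:2]-O;print("tcp",d@X,d@Y)
g=cv2.cvtColor(im,cv2.COLOR_RGB2GRAY).astype(float)
for z,l in((.049,blobs(im,(100,120,60),(130,255,255),(0,60,512,384),20)),(.045,blobs(im,(10,100,90),(25,255,255),(0,90,512,240),100))):
  for p,a in l:
    P=plane(C,p,z)[:2]-O;print(z,p,a,(P@X).round(4),(P@Y).round(4))
E
```

```text
clock: 8.43
eef_pos: [0.5357, -0.1793, 0.292]
eef_rot: [3.123, 0.344, 0.001]
contact_force: [-0.1, 0.6, -0.2]
finger_gap: 0.007
grip_force: 0.0
[ 0.5357 -0.1793  0.292 ] [3.1226e+00 3.4370e-01 5.0000e-04]
tcp -0.14517504338943793 0.0005630238052695916
0.049 [133.14  79.13] 3350 -0.0586 -0.0934
0.049 [146.46 199.5 ] 356 -0.0598 -0.0036
0.045 [279.04 117.38] 14506 -0.1642 -0.0668
0.045 [499.42 134.89] 936 -0.3333 -0.0537
0.045 [ 80.38 199.27] 407 -0.0048 -0.0027
0.045 [212.88 199.48] 421 -0.112 -0.0024
```

View pics/w4.png

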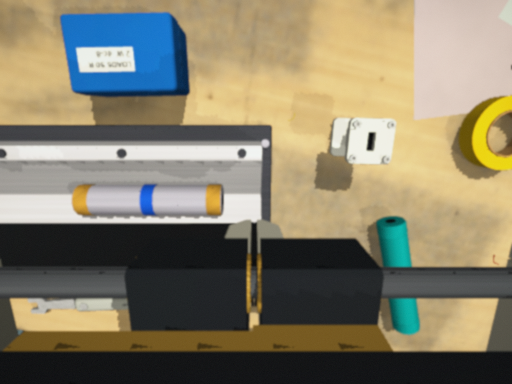

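The rod lies in the groove with its bands at (80,199) and (213,199). The fingers are closed beyond its rear end, clear of the adapter. Lowering now.

```bash
python3 -m creep '[[0,0.001,0,0.03,0,0,0],[0,0,0,0.025,0,0,0],[0,0,0,0.012,0,0,0],[0,0,0,0.005,0,0,0],[0,0,0,0.004,0,0,0],[0,0,0,0,0,0,0],[0,0,0,0,0,0,0]]'; python3 -m creep '[[0,0,-0.003,0,0,0,0],[0,0,-0.002,0,0,0,0],[0,0,-0.002,0,0,0,0],[0,0,-0.002,0,0,0,0],[0,0,-0.002,0,0,0,0],[0,0,-0.002,0,0,0,0],[0,0,-0.002,0,0,0,0],[0,0,-0.002,0,0,0,0]]'
```

```text
clock: 9.35
eef_pos: [0.537, -0.1796, 0.2163]
eef_rot: [3.122, 0.343, 0.001]
contact_force: [0.8, 0.4, 1.0]
finger_gap: 0.006
grip_force: 0.0
clock: 10.35
eef_pos: [0.5331, -0.1629, 0.2158]
eef_rot: [3.123, 0.343, 0.0]
contact_force: [0.1, -2.6, 0.0]
finger_gap: 0.004
grip_force: 1.3
```

```bash
python3 -m creep '[[0,0,-0.006,0,0,0,0],[0,0,-0.006,0,0,0,0],[0,0,-0.006,0,0,0,0],[0,0,-0.006,0,0,0,0],[0,0,-0.006,0,0,0,0],[0,0,-0.006,0,0,0,0],[0,0,-0.006,0,0,0,0],[0,0,-0.006,0,0,0,0],[0,0,-0.004,0,0,0,0],[0,0,-0.002,0,0,0,0]]'
python3 - <<'E'
from h import *
O=np.array([.5045,-.0375]);X=np.array([-.2184,.9759]);Y=np.array([-.9759,-.2184])
w=np.load("w1.npy");C=cam("wrist",dict(eef_pos=w[:3],eef_rot=w[3:]))
for c in(119,126.5,131.5):
  for z in(.018,.036,.05): print(c,z,((plane(C,(c,153),z)[:2]-O)@X).round(4))
s=manip.sense();d=s['eef_pos'][:2]-O;print("tcp",d@X,d@Y)
im=manip.camera("wrist");cv2.imwrite("pics/w5.png",im[:,:,::-1]);C=cam("wrist",s)
for z,l in((.049,blobs(im,(100,120,60),(130,255,255),(0,60,512,384),20)),(.045,blobs(im,(10,100,90),(25,255,255),(0,90,512,240),100))):
  for p,a in l:
    P=plane(C,p,z)[:2]-O;print(z,p,a,(P@X).round(4),(P@Y).round(4))
E
```

```text
clock: 11.6
eef_pos: [0.5214, -0.11, 0.2158]
eef_rot: [3.123, 0.343, 0.0]
contact_force: [-0.3, -2.7, 0.5]
finger_gap: 0.006
grip_force: 1.4
119 0.018 0.1368
119 0.036 0.1284
119 0.05 0.1219
126.5 0.018 0.1273
126.5 0.036 0.1195
126.5 0.05 0.1133
131.5 0.018 0.1211
131.5 0.036 0.1135
131.5 0.05 0.1076
tcp -0.07442712870379632 -0.0006672595967292334
0.049 [201.71  73.21] 4351 -0.0499 -0.0881
0.049 [117.94 236.75] 777 -0.0009 -0.0056
0.045 [ 26.54 108.89] 1998 0.0384 -0.0722
0.045 [184.13 110.99] 5667 -0.0397 -0.0711
0.045 [419.64 113.75] 7866 -0.157 -0.0697
0.045 [ 22.64 227.21] 497 0.0529 -0.0096
0.045 [214.86 226.6 ] 496 -0.0529 -0.0099
```

View pics/w5.png

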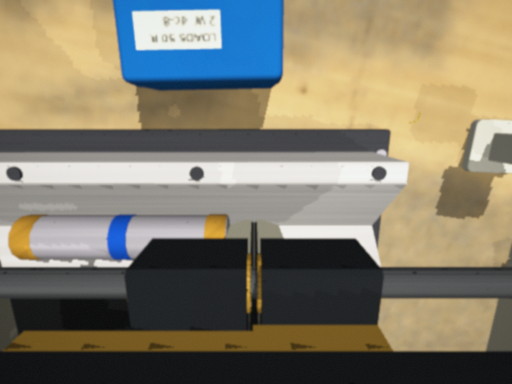

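The blue band is at (118,237), so the rod centre is at jig x ≈ 0 and its front end is near +60, with the fingers pushing squarely on the rear. About 48-60 mm remain.

```bash
python3 -m creep '[[0,0,-0.006,0,0,0,0],[0,0,-0.006,0,0,0,0],[0,0,-0.006,0,0,0,0],[0,0,-0.006,0,0,0,0],[0,0,-0.006,0,0,0,0],[0,0,-0.004,0,0,0,0],[0,0,-0.002,0,0,0,0],[0,0,-0.001,0,0,0,0]]'
python3 - <<'E'
from h import *
O=np.array([.5045,-.0375]);X=np.array([-.2184,.9759])
s=manip.sense();d=s['eef_pos'][:2]-O;print("tcp",d@X,"front est",d@X+.1344)
im=manip.camera("scene");cv2.imwrite("pics/s5.png",cv2.resize(im[:,:,::-1][175:275,205:325],None,fx=5,fy=5,interpolation=cv2.INTER_CUBIC))
im=manip.camera("top");cv2.imwrite("pics/t5.png",cv2.resize(im[:,:,::-1][195:245,195:275],None,fx=8,fy=8,interpolation=cv2.INTER_CUBIC))
E
```

```text
clock: 12.65
eef_pos: [0.5134, -0.074, 0.2157]
eef_rot: [3.123, 0.343, -0.0]
contact_force: [0.7, -2.6, -0.3]
finger_gap: 0.003
grip_force: 1.5
tcp -0.03760093081743602 front est 0.09679906918256398
```

View pics/t5.png

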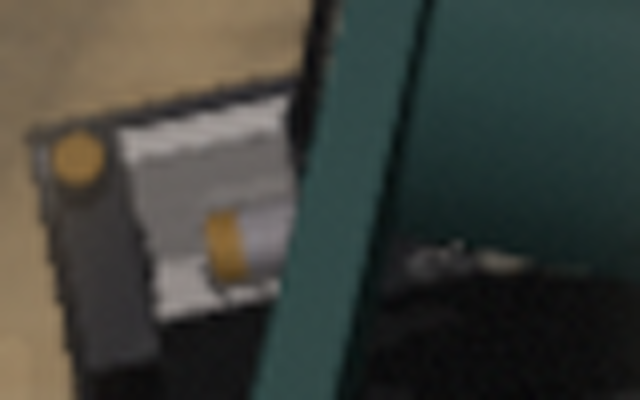

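The rod's front end is at crop col ~207 and the stop edge at ~150, so about 20 mm remain. I'll go slower.

```bash
python3 -m creep '[[0,0,-0.002,0,0,0,0],[0,0,-0.002,0,0,0,0],[0,0,-0.002,0,0,0,0],[0,0,-0.002,0,0,0,0],[0,0,-0.001,0,0,0,0],[0,0,-0.001,0,0,0,0]]';python3 -m creep '[[0,0,-0.001,0,0,0,0],[0,0,-0.001,0,0,0,0],[0,0,0,0,0,0,0]]'
python3 - <<'E'
from h import *
O=np.array([.5045,-.0375]);X=np.array([-.2184,.9759])
s=manip.sense();d=s['eef_pos'][:2]-O;print("front est",d@X+.1344,s["contact_force"]@np.r_[X,0])
T=cam("top");im=manip.camera("top")
for p,a in blobs(im,(10,100,90),(25,255,255),(195,195,245,245),8):print(p,a,((plane(T,p,.047)[:2]-O)@X).round(4))
g=cv2.cvtColor(im,cv2.COLOR_RGB2GRAY);print(g[222:230,208:230])
E
```

```text
clock: 13.5
eef_pos: [0.5112, -0.0643, 0.2157]
eef_rot: [3.123, 0.343, -0.0]
contact_force: [0.5, -2.1, 0.1]
finger_gap: 0.006
grip_force: 1.5
clock: 13.88
eef_pos: [0.5108, -0.0623, 0.2157]
eef_rot: [-3.123, -0.343, 0.0]
contact_force: [0.5, -2.2, 0.3]
finger_gap: 0.005
grip_force: 1.0
front est 0.10882029390347497 -2.245374600570759
[204.39 214.26] 31 0.1369
[218.48 226.22] 27 0.1042
[[ 56  54  52  54  77  98  98  97  95  93  90  89  94 102 106 110 113 110
   90  65  66  66]
 [ 54  53  54  48  58  88 100  98  94  93  92  96 106 117 118 119 119 114
   90  67  65  65]
 [ 54  54  54  46  41  77 100 101 102 100 100 101 110 120 122 122 123 111
   77  66  66  65]
 [ 55  53  53  46  45  78  99  99 101 103 105 108 113 123 128 127 126 109
   69  66  65  66]
 [ 54  53  53  49  44  60  85  99 104 111 106 107 111 120 124 121 118 103
   68  67  66  65]
 [ 53  53  52  50  44  42  77 108 107 100 101  98 101 110 110 108 100  83
   66  65  66  66]
 [ 53  54  52  51  46  36  85 116  89  86  89  87  89  95  94  90  81  67
   66  66  66  66]
 [ 52  52  51  53  46  32  90 130 104  71  78  77  77  78  76  70  63  58
   67  65  66  66]]
```

```bash
for i in 1 ; do python3 -m creep '[[0,0,-0.001,0,0,0,0],[0,0,-0.001,0,0,0,0]]' | grep -E "eef_pos|contact"; done; python3 -m creep '[[0,0,-0.001,0,0,0,0],[0,0,-0.001,0,0,0,0]]' | grep -E "eef_pos|contact"
```

```text
eef_pos: [0.5104, -0.0604, 0.2158]
contact_force: [0.1, -3.4, -1.1]
eef_pos: [0.5099, -0.0584, 0.2158]
contact_force: [0.3, -2.8, 0.2]
```

```bash
python3 -m creep '[[0,0,-0.001,0,0,0,0],[0,0,-0.0005,0,0,0,0]]' | grep -E "eef_pos|contact"
```

```text
eef_pos: [0.5096, -0.057, 0.2158]
contact_force: [1.3, -2.4, -0.4]
```

Still sliding freely, with the front end at about 114 mm. I'll continue in millimetre steps.

```bash
python3 -m creep '[[0,0,-0.0007,0,0,0,0],[0,0,-0.0007,0,0,0,0]]' | grep -E "eef_pos|contact"
```

```text
eef_pos: [0.5093, -0.0556, 0.2157]
contact_force: [0.7, -3.2, -0.5]
```

```bash
python3 -m creep '[[0,0,-0.0007,0,0,0,0],[0,0,-0.0007,0,0,0,0]]' | grep -E "eef_pos|contact"; python3 -c "
from h import *
im=manip.camera('top');cv2.imwrite('pics/t6.png',im[:,:,::-1]);print(cv2.cvtColor(im,cv2.COLOR_RGB2GRAY)[222:230,208:224],blobs(im,(10,100,90),(25,255,255),(195,195,245,245),8))"
```

```text
eef_pos: [0.509, -0.0542, 0.2157]
contact_force: [-0.4, -2.4, 0.1]
[[ 55  54  52  54  77  99  97  90  91  94 100 102 101 103  92  65]
 [ 55  53  53  47  57  86  93  87  86  95 108 112 114 116 103  65]
 [ 55  52  53  47  42  76  97  96  96 104 115 118 120 115  93  66]
 [ 53  54  52  45  45  81 104 101 103 109 119 125 123 118  93  65]
 [ 53  53  53  48  44  69 100 106 107 112 122 127 125 112  78  67]
 [ 54  53  51  49  45  50  84 105 105 109 116 119 116 101  66  66]
 [ 54  52  52  51  45  46  78  96  95  95 104 105 101  89  64  66]
 [ 53  53  53  52  44  36  64  86  87  88  87  83  81  71  65  65]] [(array([204.39, 214.26]), np.int32(31)), (array([215.5, 226.5]), np.int32(30))]
```

```bash
python3 -m creep '[[0,0,-0.0007,0,0,0,0],[0,0,-0.0007,0,0,0,0]]' | grep -E "eef_pos|contact"
```

```text
eef_pos: [0.5087, -0.0529, 0.2158]
contact_force: [0.2, -3.6, 0.3]
```

```bash
python3 -m creep '[[0,0,-0.0005,0,0,0,0],[0,0,-0.0005,0,0,0,0]]' | grep -E "eef_pos|contact"
```

```text
eef_pos: [0.5085, -0.0522, 0.2158]
contact_force: [1.3, -9.3, -0.8]
```

```bash
python3 -m creep '[[0,0,-0.0005,0,0,0,0],[0,0,-0.0005,0,0,0,0]]' | grep -E "eef_pos|contact"
```

```text
eef_pos: [0.5085, -0.0517, 0.216]
contact_force: [3.9, -17.0, -1.1]
```

The force rises steeply (9 N, then 17 N) and the rod has stopped moving, so it is home. I'll back off, lift and check.

```bash
python3 -m creep '[[0,0,0.003,0,0,0,0],[0,0,0.01,0,0,0,0],[0,0,0.01,0,0,0,0],[0,0,0,-0.03,0,0,0],[0,0,0,-0.04,0,0,0],[0,0,0,-0.04,0,0,0],[0,0,0,-0.04,0,0,0],[0,0,0.03,0,0,0,0],[0,0,0,0,0,0,0],[0,0,0,0,0,0,0]]'
python3 - <<'E'
from h import *
O=np.array([.5045,-.0375]);X=np.array([-.2184,.9759])
s=manip.sense();im=manip.camera("wrist");C=cam("wrist",s);cv2.imwrite("pics/w7.png",cv2.resize(im[:,:,::-1][60:240,:250],None,fx=3.2,fy=3.2,interpolation=cv2.INTER_CUBIC))
for p,a in blobs(im,(10,100,90),(25,255,255),(0,100,300,240),60):print(p,a,((plane(C,p,.045)[:2]-O)@X).round(4))
T=cam("top");im=manip.camera("top");print(blobs(im,(10,100,90),(25,255,255),(195,195,265,245),8))
E
```

```text
clock: 17.23
eef_pos: [0.5197, -0.1028, 0.3652]
eef_rot: [-3.122, -0.342, 0.001]
contact_force: [-0.8, 0.0, -0.6]
finger_gap: 0.004
grip_force: 0.0
[236.81 113.62] 1189 -0.05
[133.79 108.05] 193 0.052
[ 97.59 120.19] 319 0.0894
[ 34.88 149.42] 463 0.1578
[ 82.45 181.87] 262 0.1141
[184.55 181.76] 249 0.0063
[ 33.85 211.96] 79 0.1718
[(array([204.44, 214.34]), np.int32(32)), (array([214.94, 226.61]), np.int32(31))]
```

View pics/w7.png

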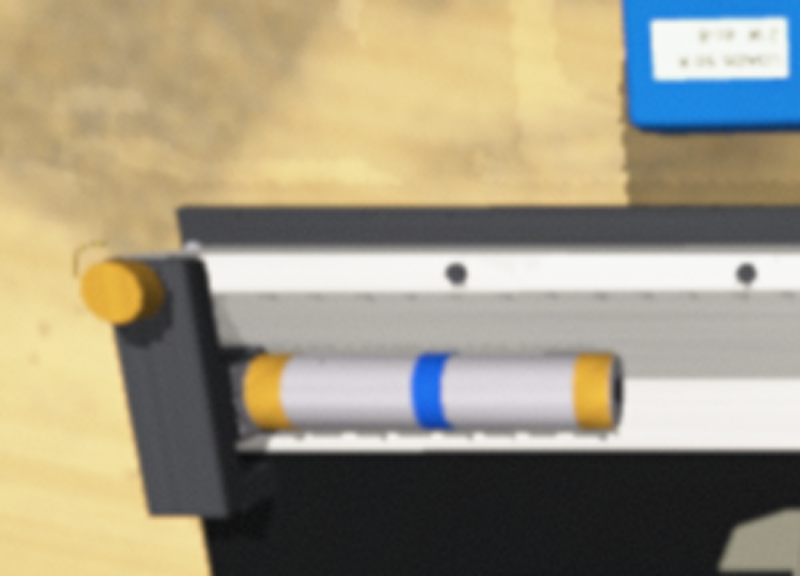

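The rod's front band at (268,390) meets the stop's lower block. The thumb-screw hasn't moved in the top view: (204.4,214.3) before and after. Handing in.

```bash
python3 -c "
from rig import manip;print(manip.close_job())"
```

```text
the job is handed in; nothing more can be done
None
```

The steel air line was rolled off the ledge into the V-groove, pushed along until it met the stop (17 N at most), released, and the job handed in; the top camera shows no shift of the stop, but no pass/fail result came back.

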